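# Butt a square tube against the stop and lock the toggle clamp

### The arm

A 6-joint arm with a two-finger parallel gripper is mounted at the origin on the work surface. World frame = base frame: x ahead of the robot, y to its left, z up, the work surface at z = 0. Lengths are in m, angles in rad, forces in N, time in s.
With the tool pointing down it reaches from about 0.25 to 0.725 m from the base axis. Payload 9.7 kg.
Tool frame: the origin (TCP) lies on the centre line of the jaws, within the pads' length; the fingertips stand 25 mm ahead of it and the grasp point (between the pads) lies 6 mm ahead of it; z points along the fingers, y is the direction in which the jaws open and shut (so a half turn about z gives the same grasp; the last joint's range is limited). The gripper opens to 85 mm and grips with 20 to 120 N. Pads are 22 mm wide; open, the fingers measure 114 mm over their backs; the gripper's body (76 mm by 85 mm) begins 54 mm behind the grasp point. The pads swing forward as they close: fully open they stand 13 mm farther back than shut.
Start: joints at [-1.152, 0.087, 0.176, 1.66, 0, 1.571], TCP at [0.224, -0.502, 0.256] pointing down, gripper open.
Joint ranges: [-3.13, 3.13], [-0.85, 1.81], [-1.15, 1.24], [-2.2, 2.28], [-1.44, 1.52], [-3.14, 3.14]. Speed limits (rad/s): [2.22, 2.22, 2.57, 3.14, 3.14, 3.14].

### API

Orientations are given as a 3x3 rotation matrix whose columns are the frame's x, y, z axes.
In Python, from cell import env gives the robot as it stands. Calls block until the motion is done:
- env.move_pose(position, orientation): joint-space move of the TCP to a pose.
- env.move_straight(position, frame=None, feed=0.15, threshold=None): straight line of the TCP; frame=None keeps the orientation; feed is the mean speed in m/s. With threshold (N) it stops when the force on the tool has changed by that much, and returns True; else False.
- env.move_j(angles): joint-space move.
- env.move_gripper(opening, grasp_force=None): finger opening in m; grasp_force is the grip in N (None keeps the last); returns when the fingers have stopped.
- env.wait(seconds).
- env.ik(position, orientation): joint angles nearest the present ones, or None.
- env.snapshot(name): name is "scene" or "top" or "wrist"; returns the picture (384x512x3 uint8, blue, green, red); there is no depth.
- env.calibration(name): a dict with "mtx" (3x3 intrinsics, pixels), "R" (3x3) and "t" (3): a world point X has camera coordinates R X + t. Camera axes: x right, y down, z forward; pixel columns grow to the right and rows downward; lengths in m; the calibration is good to about 2 mm. A picture is of the moment at which its call begins: read the wrist's pose just before it. calibration takes no time and is no camera call; for the wrist camera it gives the pose at the moment of the call.
A pose or a line that the arm cannot do raises env.MotionError and nothing moves.
- env.hand_in(): hands the job in, once; it reports no verdict.
Readings, each from a call of its own:
- env.get_clock(): time.
- env.get_joints(): joint angles.
- env.get_joint_velocities(): joint speeds.
- env.get_tau(): joint torques, N m.
- env.get_eef_pos(): TCP position.
- env.get_tcp_rot(): TCP orientation.
- env.get_wrist_force(): force on the tool from outside, world axes, zero at the start.
- env.get_moment(): the same for the moment, N m.
- env.get_opening(): finger opening in m.
Only numpy, scipy, OpenCV 4.12 (cv2) and the standard library are available. Lean on these libraries where they do the work, as an engineer would, in place of code of your own. Each camera call takes 0.05 s, during which the arm holds its last target. There are 200 camera calls.

### The job

Get the square tube ready for welding: push it along its channel with the fingertips until its front end is fully against the blue end stop. Then push the red clamp handle over past its dead point until it snaps down into lock and the pad holds the tube there. Do not lift or tip the tube, leave everything else where it is, and finish clear of everything.

Things in the scene. Friction and masses are not known exactly. Their poses are not given: they have to be found in the camera images.
- fixture: welding fixture fixed to the table: steel plate 270 x 180 x 12 mm. Origin on the table surface (plate top is at +12 mm). Plate spans x -155..115, y -100..80 mm in its frame. A channel for the tube runs along its x axis, centred at y = -50 mm, between two blue guide rails (16 mm high above the plate, 45 mm apart inside); a blue end stop, 36 mm high above the plate, closes its +x end. A toggle clamp stands on the +y side of the channel at x = +50 mm.
- stop_face (a point): middle of the end stop's face that the tube must touch: fixture frame (90, -50, 32) mm; the face looks to the fixture's -x
- tube: loose silver square tube, 40 x 40 mm section, 150 mm long, about 0.4 kg, lying in the channel; origin at the centre of its underside, x along its length towards the stop
- tube_front (a point): centre of the tube's open front end (the end that goes against the stop), 75 mm along tube +x, 20 mm above its underside
- tube_cap (a point): centre of the tube's rear end, closed by a flat dark steel cap, 75 mm along tube -x, 20 mm above its underside: push here, along tube +x
- clamp_handle (a joint): angle of the clamp's handle (rad): 0 = open, handle steep, pointing 1.30 rad above level; 1.20 = locked, handle nearly level (0.10 rad above level), pointing to the fixture's +y. Elevation above level = 1.30 minus this value. Over-centre: pushed back towards open below the dead point at about 0.8 to 0.85, snaps to locked by itself beyond it. About 8 N at 115 mm from the pivot starts it; less is needed as it nears the dead point.
- handle_pivot (a point): point on the handle's hinge axis, fixture frame (50, 42, 75) mm; the axis is parallel to the fixture's x, and the handle swings in the plane through this point square to that axis, its end going over to the fixture's +y and down
- handle_tip (a point): outer end of the handle on its centre line, 160 mm from handle_pivot; the outer 109 mm is a round red grip 22 mm in diameter, the inner part a 20 mm wide steel strip. Push on the side that faces the channel (the upper side once it leans over)
- clamp_arm: clamping arm with a black rubber pad; hinged at fixture (50, 15, 75) mm, it stands raised over the channel while open and is driven by the handle down on top of the tube; the pad is 65 mm from its hinge and presses on the tube when locked
- magnet: small red L-shaped welding magnet, 55 x 42 x 16 mm, lying on the fixture plate; leave alone
- spray_can: aluminium spray can with yellow label, 60 mm diameter, 170 mm tall, standing; leave alone
- lamp: red cube-like work lamp with white and yellow lens, 110 mm tall, standing; leave alone
- hammer: hammer lying on the table; leave alone
- wire_brush: brush lying on the table; leave alone
- angle_offcut: short steel angle, 140 x 40 x 40 mm, lying; leave alone
- paste_jar: blue jar with black lid, 64 mm diameter, 60 mm tall, standing; leave alone
Mind the look-alikes: they are no part of the job. What is shaped like the tube but brown or orange is not meant.

How it is judged:
On the way, in this order (a step that is already met when the one before it is completed fails the run):
1. the tube is against the stop while the clamp is still open (x of tube_front in the frame of stop_face above -0.003 m and distance between tube_front and stop_face below 0.006 m and value of joint clamp_handle below 0.5 rad), for 0.1 s.
2. the handle is over its dead point and locked, with the pad on the tube (value of joint clamp_handle above 1.14 rad and contact force between clamp_arm and tube above 0.5 N), for 0.2 s.
At the end, for the whole second after the job is handed in: Tube front within 3 mm of the stop face (and within 6 mm of its centre), level and at rest; handle joint above 1.14 rad (locked); clamp pad pressing on the tube with more than 0.5 N (all of step 2 and x of tube_front in the frame of stop_face above -0.003 m and distance between tube_front and stop_face below 0.006 m and linear speed of tube below 0.01 m/s and angle between tube's own z axis and vertical below 0.05 rad); the robot touches nothing.
It fails at once if the tube is lifted more than 10 mm off the plate (z of tube in the frame of fixture above 0.022 m).
It fails at once if the tube is tipped by more than 0.15 rad (angle between tube's own z axis and vertical above 0.15 rad).
It fails at once if a bystander is moved more than 20 mm (distance of any of magnet, spray_can, lamp, hammer, wire_brush, angle_offcut, paste_jar from where it was at the start of the episode above 0.02 m).
It also fails if it takes over 48 s, if anything falls off the work surface, if the arm or the gripper's body presses on something with over 40 N, if the wrist force passes 120 N, or if a joint passes its speed limit or range.

## Working session

There is one attempt and no reset: what is moved stays moved. The work goes in short steps, each a Python script; the robot and the scene stay as the last script left them, time stands still between calls to the robot, and variables do not carry over. Pictures are saved under pics/ and viewed, about 8 in all and at most 12, crops included, and the job is handed in when it is done.

```bash
mkdir -p pics; python3 - <<'E'
from cell import env
import cv2,numpy as np
for n in("scene","top"):
    im=env.snapshot(n); cv2.imwrite(f"pics/{n}0.png",im)
    c=env.calibration(n); print(n,np.round(c["mtx"],1).tolist(),np.round(c["R"],3).tolist(),np.round(c["t"],3))
    cv2.imwrite(f"pics/{n}0b.png",cv2.resize(im,(800,600),interpolation=cv2.INTER_CUBIC))
print(env.get_clock())
E
```

```text
scene [[371.4, 0.0, 258.1], [0.0, 371.4, 190.3], [0.0, 0.0, 1.0]] [[-0.557, 0.831, 0.019], [0.577, 0.403, -0.71], [-0.597, -0.384, -0.704]] [ 0.347 -0.184  1.543]
top [[355.7, 0.0, 258.9], [0.0, 355.7, 194.7], [0.0, 0.0, 1.0]] [[-0.022, -1.0, -0.013], [-0.991, 0.024, -0.133], [0.133, 0.01, -0.991]] [-0.034  0.568  1.381]
0.1
```

View pics/scene0b.png

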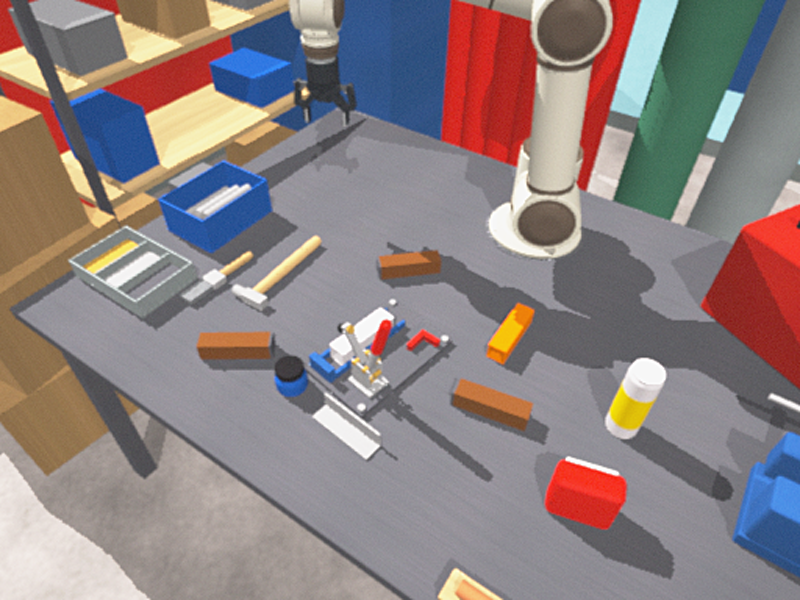

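View pics/top0b.png

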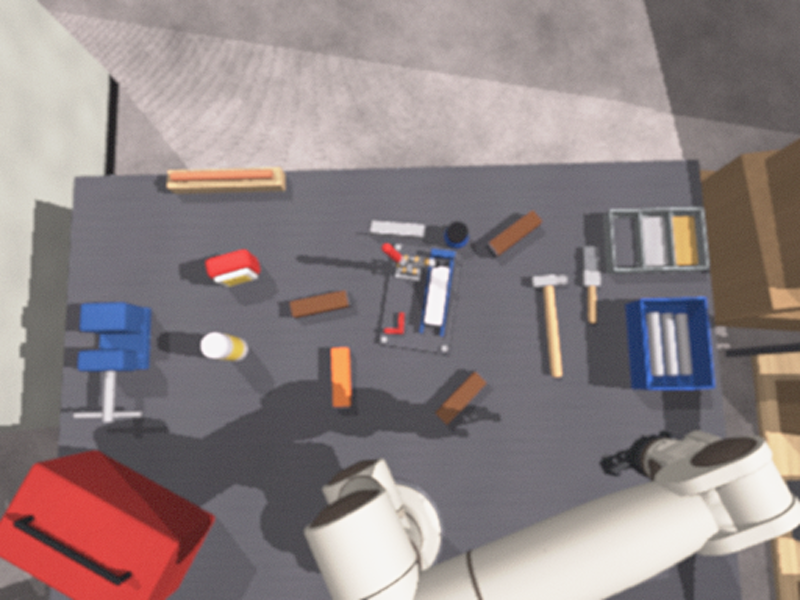

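The white/silver tube is at about (436,298) in the top view (800x600). The blue stop is at its upper end (440,255), the red handle at (390,252) and the magnet at (397,325). Possible look-alikes are the brown blocks at (463,396), (320,303) and (515,233), the orange block at (340,376), the silver rods in the blue bin at (668,345) and the angle offcut at (398,228). I choose the silver one in the channel at (436,298).

```bash
cat > h.py <<'E'
from cell import env
import cv2,numpy as np
def cam(n):
    c=env.calibration(n); return np.array(c["mtx"]),np.array(c["R"]),np.array(c["t"]).ravel()
def ray(px,C):
    K,R,t=C; d=R.T@np.linalg.solve(K,[px[0],px[1],1.]); return -R.T@t,d
def onz(px,z,C):
    o,d=ray(px,C); return o+d*(z-o[2])/d[2]
def proj(X,C):
    K,R,t=C; p=K@(R@np.asarray(X)+t); return p[:2]/p[2]
def fx(o,yaw):
    c,s=np.cos(yaw),np.sin(yaw); R=np.array([[c,-s,0],[s,c,0],[0,0,1]])
    return R,lambda p:np.array([o[0],o[1],0])+R@np.array(p)
E
python3 - <<'E'
from h import *
C=cam("top")
for p,z in [((383,340),.015),((444,349),.015),((397,247),.015),((436,329),.052),((440,266),.052),((440,253),.04)]:
    print(p,np.round(onz(np.array(p)*.64,z,C),3))
K,R,t=cam("wrist"); print("wristcam",-R.T@t, env.get_eef_pos(), np.round(R,2).tolist(), np.round(env.get_tcp_rot(),2).tolist(),K[0,0])
E
```

```text
(383, 340) [0.478 0.011 0.015]
(444, 349) [ 0.452 -0.145  0.015]
(397, 247) [ 0.722 -0.03   0.015]
(436, 329) [ 0.5   -0.124  0.052]
(440, 266) [ 0.661 -0.139  0.052]
(440, 253) [ 0.697 -0.141  0.04 ]
wristcam [ 0.28842982 -0.47298385  0.37389504] [ 0.22360516 -0.50230087  0.25565885] [[0.41, -0.91, -0.0], [-0.88, -0.39, 0.28], [-0.25, -0.11, -0.96]] [[0.91, 0.41, -0.0], [0.41, -0.91, 0.0], [0.0, -0.0, -1.0]] 300.8975737409725
```

```bash
python3 - <<'E'
from h import *
R,f=fx((.608,-.080),-.165)
Rt=R@np.diag([1,-1,-1.])
env.move_pose(f([-50,-20,350] @ np.eye(3)/1000),Rt)
print(env.get_clock(),env.get_joints())
C=cam("wrist"); im=env.snapshot("wrist"); cv2.imwrite("pics/w1.png",im); np.savez("w1.npz",K=C[0],R=C[1],t=C[2])
cv2.imwrite("pics/w1b.png",cv2.resize(im,(800,600),interpolation=cv2.INTER_CUBIC))
E
```

```text
4.0 [-1.63615200e-01  1.80348506e-01  4.66332087e-01  1.85681482e+00
 -4.97498926e-05 -3.13963476e+00]
```

View pics/w1b.png

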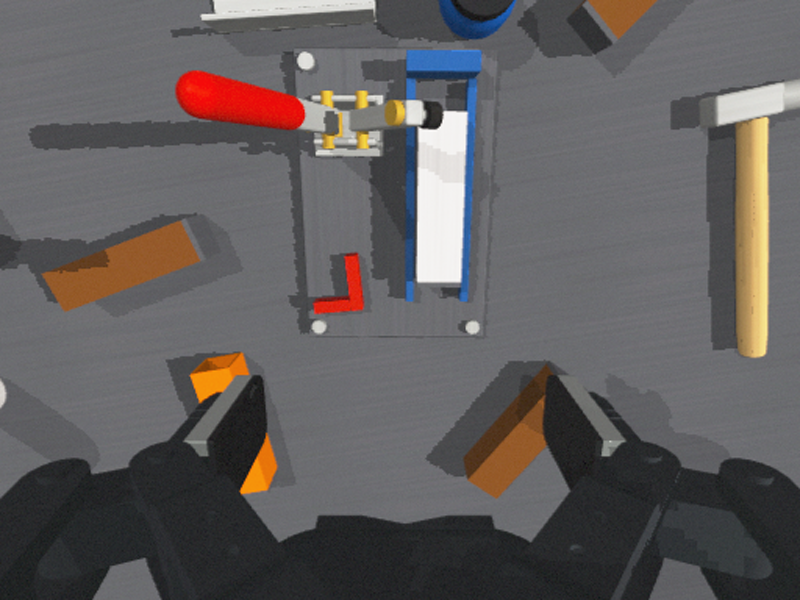

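The close view confirms the silver tube at (440,195), with its rear end at row 283, its front end at row 111 and a gap to the blue stop, whose face is at about row 77. The handle (240,100) leans to +y, the magnet sits at (345,285), and the plate corners are near (302,335), (487,335) and (293,50).

```bash
python3 - <<'E'
from h import *
z=np.load("w1.npz"); C=(z["K"],z["R"],z["t"]); im=cv2.imread("pics/w1.png"); hsv=cv2.cvtColor(im,cv2.COLOR_BGR2HSV)
H,S,V=cv2.split(hsv)
b=lambda m:max(cv2.findContours(m.astype(np.uint8),cv2.RETR_EXTERNAL,cv2.CHAIN_APPROX_NONE)[0],key=cv2.contourArea)
roi=np.zeros(H.shape,bool); roi[20:215,250:320]=True
# bolts: 3 visible white disks
for u,v in [(319,327),(473,327),(306,61)]:
    u,v=int(u*.64),int(v*.64); m=np.zeros(H.shape,bool); m[v-8:v+9,u-8:u+9]=True
    (c,r)=cv2.minEnclosingCircle(b(m&(V>170)&(S<60))); print("bolt",np.round(c,1),r,np.round(onz(c,.016,C),4))
bl=roi&(H>100)&(H<125)&(S>120)
ys,xs=np.where(bl)
# rail edges per row on z=.028
P=[[],[],[],[]]
for r in range(80,185,5):
    x=np.where(bl[r])[0]
    if len(x)<4: continue
    g=np.where(np.diff(x)>8)[0]
    if len(g)==1:
        for k,u in enumerate((x[0]-.5,x[g[0]]+.5,x[g[0]+1]-.5,x[-1]+.5)): P[k].append(onz((u,r),.028,C)[:2])
for p in P:
    p=np.array(p); k=np.polyfit(p[:,0],p[:,1],1); print("rail",len(p),"yaw",np.arctan(k[0]).round(4),"y at .6",np.polyval(k,.6).round(4),np.std(p[:,1]-np.polyval(k,p[:,0])).round(4))
# tube profile down column 282 (avoids pad) and stop
for u in (290,):
    print([(r,int(H[r,u]),int(S[r,u]),int(V[r,u])) for r in list(range(28,76,1))+list(range(176,186))])
E
```

```text
bolt [203.8 208.8] 4.249286651611328 [0.4813 0.0101 0.016 ]
bolt [302. 209.] 4.178467273712158 [ 0.4552 -0.1441  0.016 ]
bolt [195.3  38.3] 5.439935684204102 [ 0.7243 -0.0316  0.016 ]
rail 20 yaw -0.1706 y at .6 -0.0995 0.0004
rail 20 yaw -0.1667 y at .6 -0.1069 0.0004
rail 20 yaw -0.1677 y at .6 -0.1546 0.0004
rail 20 yaw -0.171 y at .6 -0.161 0.0004
[(28, 100, 14, 112), (29, 90, 9, 110), (30, 135, 9, 113), (31, 120, 9, 115), (32, 107, 179, 218), (33, 107, 187, 196), (34, 107, 184, 193), (35, 107, 184, 194), (36, 107, 180, 190), (37, 107, 186, 191), (38, 107, 185, 192), (39, 107, 181, 193), (40, 107, 180, 193), (41, 107, 182, 192), (42, 106, 186, 189), (43, 107, 183, 189), (44, 107, 184, 195), (45, 106, 194, 142), (46, 108, 157, 86), (47, 107, 168, 76), (48, 108, 161, 76), (49, 107, 147, 78), (50, 104, 92, 69), (51, 99, 27, 67), (52, 144, 13, 99), (53, 160, 11, 71), (54, 120, 4, 65), (55, 110, 12, 63), (56, 105, 8, 63), (57, 98, 16, 65), (58, 128, 16, 65), (59, 135, 8, 65), (60, 120, 8, 63), (61, 105, 15, 66), (62, 75, 8, 64), (63, 90, 7, 77), (64, 100, 10, 76), (65, 105, 7, 78), (66, 110, 10, 77), (67, 135, 13, 79), (68, 110, 10, 79), (69, 110, 10, 78), (70, 90, 3, 78), (71, 0, 5, 222), (72, 10, 3, 244), (73, 15, 2, 244), (74, 15, 2, 244), (75, 20, 3, 244), (176, 15, 2, 243), (177, 20, 3, 243), (178, 15, 2, 243), (179, 20, 3, 243), (180, 10, 4, 202), (181, 113, 8, 121), (182, 128, 9, 115), (183, 130, 13, 114), (184, 105, 15, 70), (185, 60, 8, 64)]
```

```bash
python3 - <<'E'
from h import *
z=np.load("w1.npz"); C=(z["K"],z["R"],z["t"]); yaw=-.169; d=np.array([np.cos(yaw),np.sin(yaw),0]);n=np.array([-d[1],d[0],0])
g=lambda r,h:onz((282,r),h,C)
for nm,r,h in(("stoptop",44.8,.048),("stopbot",50,.012),("tubefront",70.6,.052),("tuberear",180.3,.052)): 
    p=g(r,h);print(nm,p.round(4),"along",(p@d).round(4),"lat",(p@n).round(4))
q=np.array([.6,-.1308,0]);print("lat axis",q@n, "axis at .6")
im=cv2.imread("pics/w1.png");b=cv2.cvtColor(im,cv2.COLOR_BGR2HSV)
for r in(90,120,150,170): 
    x=np.where((b[r,255:310,2]>200)&(b[r,255:310,1]<30))[0]+255; print("tube lat",[(onz((u,r),.052,C)@n).round(4) for u in(x[0]-.5,x[-1]+.5)])
for B in((.4813,.0101),(.4552,-.1441),(.7243,-.0316)):print("bolt along/lat",np.dot(B,d[:2]),np.dot(B,n[:2]))
E
```

```text
stoptop [ 0.6916 -0.144   0.048 ] along 0.706 lat -0.0256
stopbot [ 0.6908 -0.1466  0.012 ] along 0.7056 lat -0.0283
tubefront [ 0.6609 -0.1392  0.052 ] along 0.6749 lat -0.026
tuberear [ 0.5164 -0.1181  0.052 ] along 0.5289 lat -0.0295
lat axis -0.028018544178192082 axis at .6
tube lat [np.float64(-0.0076), np.float64(-0.047)]
tube lat [np.float64(-0.0066), np.float64(-0.0471)]
tube lat [np.float64(-0.007), np.float64(-0.0472)]
tube lat [np.float64(-0.0073), np.float64(-0.0468)]
bolt along/lat 0.47274435211693266 0.09090917193298771
bolt along/lat 0.4729521149403434 -0.06548394439445557
bolt along/lat 0.7192962435820999 0.09067504600870294
```

```bash
cat >> h.py <<'E'
FR,F=fx((.611,-.0814),-.169)
mm=lambda x,y,z:F([x/1000,y/1000,z/1000])
INV=lambda p:(FR.T@(np.array(p)-np.array([.611,-.0814,0])))*1000
RT=FR@np.diag([-1,1,-1.])   # tool x = -fixture x
E
python3 - <<'E'
from h import *
env.move_gripper(0.0)
env.move_pose(mm(-118,-50,180),RT); print(env.get_joints().round(2) if hasattr(env.get_joints(),'round') else env.get_joints())
env.move_straight(mm(-118,-50,65),feed=.15)
w0=np.array(env.get_wrist_force())
print("plate",env.move_straight(mm(-118,-50,25),feed=.02,threshold=4),INV(env.get_eef_pos()).round(1),env.get_opening())
p=INV(env.get_eef_pos()); env.move_straight(mm(-118,-50,p[2]+9),feed=.05)
z=p[2]+9
print("free F",FR.T@np.array(env.get_wrist_force()))
print("push",env.move_straight(mm(-64,-50,z),feed=.03,threshold=12),INV(env.get_eef_pos()).round(1),FR.T@np.array(env.get_wrist_force()))
env.wait(.3); print(INV(env.get_eef_pos()).round(1),FR.T@np.array(env.get_wrist_force()),env.get_clock())
C=cam("scene"); im=env.snapshot("scene"); u,v=proj(mm(0,-30,50),C).astype(int)
cv2.imwrite("pics/s2.png",cv2.resize(im[v-60:v+60,u-80:u+80],(800,600),interpolation=cv2.INTER_CUBIC)); print(u,v)
E
```

```text
[-0.22 -0.05 -0.11  1.51  0.   -0.06]
plate True [-118.1  -50.    37.1] -0.00040012122727749226
free F [ 0.08819361  0.36648943 -0.33211817]
push True [-72.5 -50.   45.5] [ 0.10866488 -0.96360703 -0.37065093]
[-73.1 -50.   45.2] [-0.47157098 -0.25332738  0.61093394] 11.6833
232 216
```

View pics/s2.png

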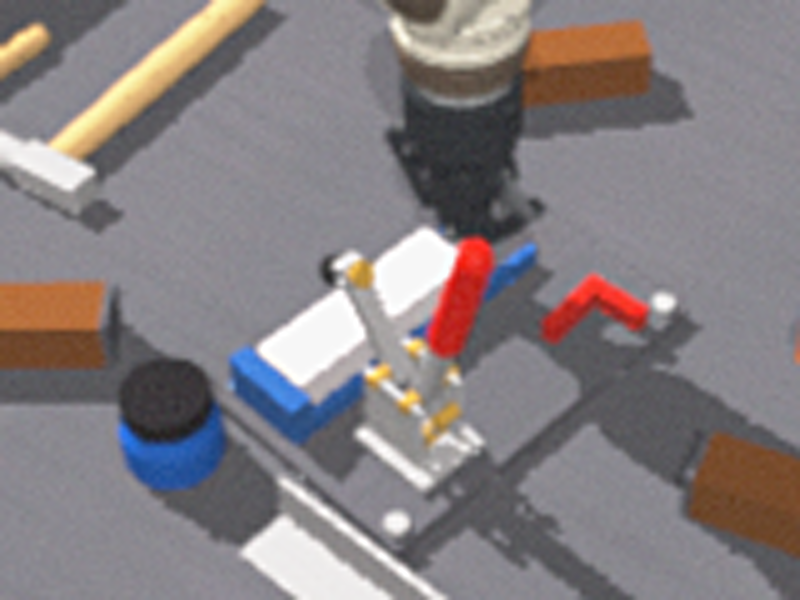

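The tube looks to be against the stop (front edge around (275,375)), with the clamp still open. The contact force relaxed after the stop, so I'll press again gently to seat it and measure.

```bash
python3 - <<'E'
from h import *
for th in (8,20):
    print(env.move_straight(mm(-68,-50,45),feed=.012,threshold=th),INV(env.get_eef_pos()).round(2),(FR.T@np.array(env.get_wrist_force())).round(1))
    env.wait(.15);print(INV(env.get_eef_pos()).round(2),(FR.T@np.array(env.get_wrist_force())).round(1))
env.move_straight(mm(-110,-50,50),feed=.15)
env.move_straight(mm(-110,-50,150),feed=.3)
# viewpoint over stop
env.move_pose(mm(-95,-30,300),FR@np.diag([1,-1,-1.]))
print(env.get_joints(),env.get_clock())
C=cam("wrist"); im=env.snapshot("wrist"); np.savez("w2.npz",K=C[0],R=C[1],t=C[2]);cv2.imwrite("pics/w2.png",im)
u,v=proj(mm(60,-20,50),C).astype(int);u0=max(u-120,0);v0=max(v-60,0);print(u0,v0)
cv2.imwrite("pics/w2b.png",cv2.resize(im[v0:v0+150,u0:u0+200],(800,600),interpolation=cv2.INTER_CUBIC))
A,B=[np.array(p) for p in(mm(-60,-50,52),mm(90,-50,52))]
for s in(-12,-16):
  a,b=proj(mm(-62,-50+s,52),C),proj(mm(110,-50+s,48),C); N=80
  pts=[(a+(b-a)*i/N) for i in range(N+1)]
  print([(int(172*i/N-62),im[int(p[1]),int(p[0])].tolist()) for i,p in enumerate(pts) if i>62 and p.min()>=0])
E
```

```text
True [-72.45 -49.99  44.71] [ 0.1  0.3 -0.2]
[-72.63 -49.98  44.41] [ 0.2 -0.6  0.1]
True [-72.45 -49.95  43.98] [-0.1 -0.8 -0.4]
[-72.55 -49.94  43.69] [ 0.7 -0.6  0. ]
[-1.83365709e-01  3.85242253e-02  2.10312723e-01  1.74300840e+00
 -1.05382594e-05  3.12682965e+00] 16.2
130 0
[(73, [245, 245, 246]), (75, [245, 245, 246]), (77, [245, 245, 246]), (79, [245, 245, 246])]
[(73, [246, 246, 246]), (75, [246, 246, 246]), (77, [246, 246, 246]), (79, [246, 246, 247])]
```

View pics/w2b.png

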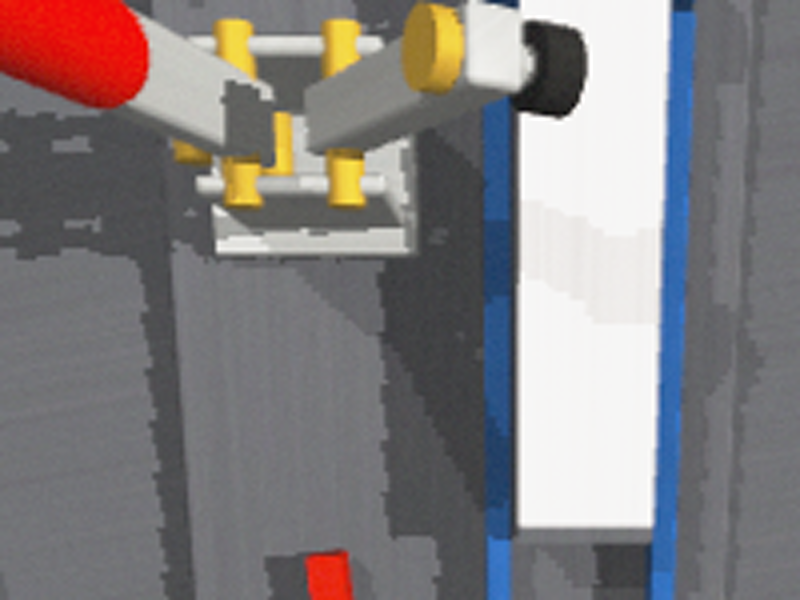

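Three contacts at the same TCP x (-72.45 mm, thresholds 8, 12 and 20 N) suggest a hard stop. I'll check the gap from the first viewpoint while going to the handle, and dry-check IK for the handle path.

```bash
cat >> h.py <<'E'
def hp(q,r=115,clear=0):
    e=1.3-q; y=42+r*np.cos(e)-(11+clear)*np.sin(e); z=75+r*np.sin(e)+(11+clear)*np.cos(e)
    return mm(50,y-11,z+25)
RH=FR@np.array([[0,1,0],[1,0,0],[0,0,-1.]])   # tool x=+y fix, y=+x fix
RH2=RH@np.diag([-1,-1,1.])
E
python3 - <<'E'
from h import *
env.move_pose(mm(-50,-20,350),FR@np.diag([1,-1,-1.]))
C=cam("wrist"); im=env.snapshot("wrist"); cv2.imwrite("pics/w3.png",im)
u,v=proj(mm(80,-20,50),C).astype(int); print(u,v,env.get_clock())
cv2.imwrite("pics/w3b.png",cv2.resize(im[max(v-40,0):max(v-40,0)+90,u-60:u+60],(800,600),interpolation=cv2.INTER_CUBIC))
for n,R in(("RH",RH),("RH2",RH2)):
    for p in (mm(50,20,300),hp(0),hp(.5),hp(.9),hp(1.1),mm(50,140,230)):
        j=env.ik(p,R); print(n,None if j is None else np.round(j,2))
E
```

```text
259 55 21.4333
RH [-0.11  0.42  0.67  1.82  0.    1.63]
RH [-0.06  0.38  0.44  1.63  0.    1.68]
RH [0.02 0.39 0.41 1.59 0.   1.76]
RH [0.06 0.4  0.36 1.53 0.   1.8 ]
RH [0.07 0.41 0.32 1.49 0.   1.81]
RH [0.07 0.43 0.53 1.68 0.   1.81]
RH2 [-0.11  0.42  0.67  1.82  0.   -1.51]
RH2 [-0.06  0.38  0.44  1.63  0.   -1.46]
RH2 [ 0.02  0.39  0.41  1.59  0.   -1.38]
RH2 [ 0.06  0.4   0.36  1.53  0.   -1.34]
RH2 [ 0.07  0.41  0.32  1.49  0.   -1.33]
RH2 [ 0.07  0.43  0.53  1.68  0.   -1.33]
```

View pics/w3b.png

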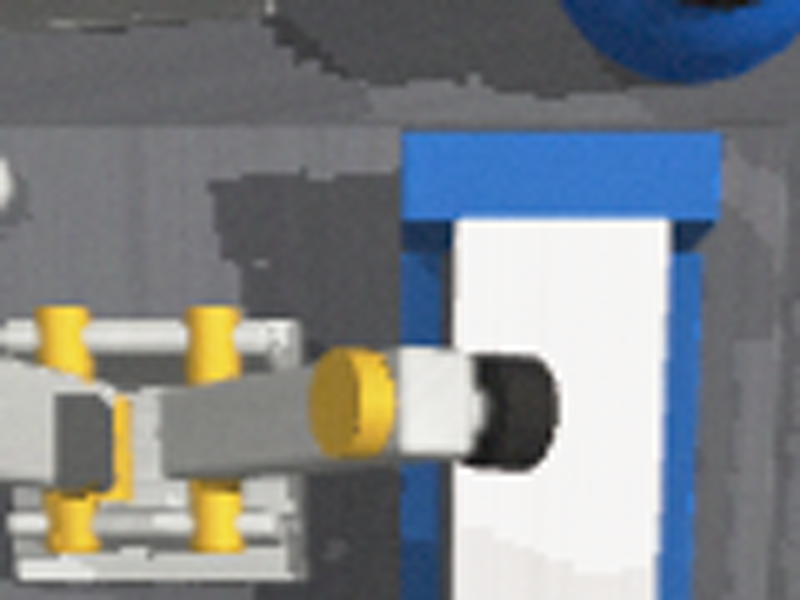

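No gap: the tube's front edge (455–670, 218) meets the blue stop directly. The clamp is still open, so now I push the handle.

```bash
python3 - <<'E'
from h import *
env.move_pose(mm(50,20,300),RH); print(env.get_clock())
env.move_straight(hp(0,clear=15),feed=.2)
for q in (.15,.3,.45,.6,.75,.9,1.0,1.08):
    hit=env.move_straight(hp(q),feed=.08,threshold=35)
    print(q,hit,INV(env.get_eef_pos()).round(1),(FR.T@np.array(env.get_wrist_force())).round(1))
    if hit: break
print(env.get_clock())
env.wait(.3)
C=cam("scene"); im=env.snapshot("scene"); u,v=proj(mm(0,0,50),C).astype(int)
cv2.imwrite("pics/s4.png",cv2.resize(im[v-60:v+60,u-80:u+80],(800,600),interpolation=cv2.INTER_CUBIC))
E
```

```text
25.3833
0.15 False [ 50.3  68.3 210.3] [ 0.4 -3.8  5.8]
0.3 False [ 50.1  84.2 203.3] [ 0.4 -3.   4.9]
0.45 False [ 50.   98.8 194.1] [-0.1 -2.1  5.9]
0.6 False [ 49.8 111.7 182.6] [-1.2 -0.9  3. ]
0.75 False [ 49.7 123.3 168.7] [-0.1  0.1  0.7]
0.9 False [ 49.6 132.9 154. ] [-0.5 -0.9 -0.1]
1.0 False [ 49.7 137.8 143.7] [0.  0.6 0.4]
1.08 False [ 49.7 140.9 135.1] [-0.8 -0.3 -0.3]
28.8917
```

View pics/s4.png

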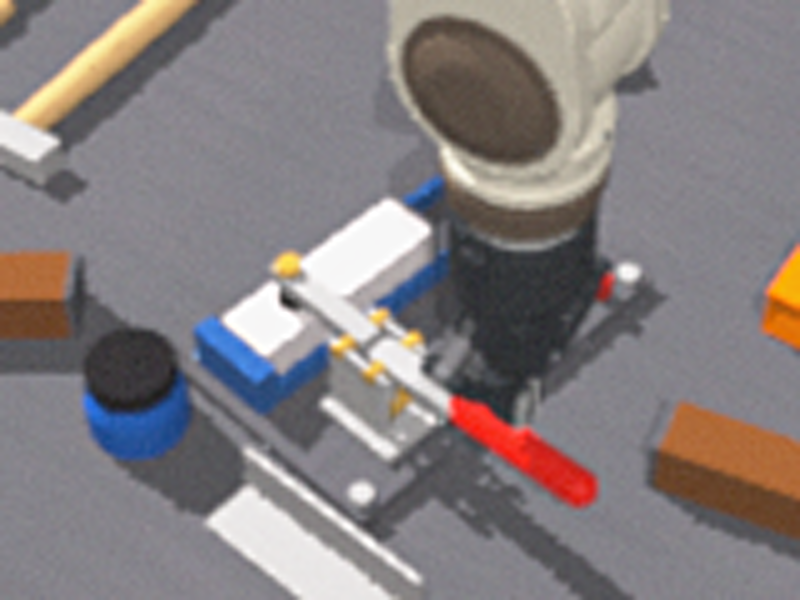

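The handle snapped nearly level (grip end at (580,490)) and the pad is on the tube. I'll do a light guarded touch to confirm it is at its locked angle, then retreat and look.

```bash
python3 - <<'E'
from h import *
hit=env.move_straight(hp(1.23),feed=.03,threshold=12); p=INV(env.get_eef_pos()); print(hit,p.round(1),"locked expected",INV(hp(1.2)).round(1))
env.move_straight(mm(50,p[1],250),feed=.2)
env.move_pose(mm(-60,10,360),FR@np.array([[0,1,0],[1,0,0],[0,0,-1.]])); print(env.get_clock())
env.wait(.2)
print(np.round(env.get_wrist_force(),1))
C=cam("scene"); im=env.snapshot("scene"); cv2.imwrite("pics/s5f.png",im); u,v=proj(mm(20,20,50),C).astype(int)
# handle tip prediction at locked
o=[]
for q in(1.0,1.1,1.2): o.append(((proj(mm(50,42+160*np.cos(1.3-q),75+160*np.sin(1.3-q)),C)-[u-80,v-60])*5).round(0).tolist())
print("tip px for q=1,1.1,1.2",o)
cv2.imwrite("pics/s5.png",cv2.resize(im[v-60:v+60,u-80:u+80],(800,600),interpolation=cv2.INTER_CUBIC))
E
```

```text
True [ 50.1 144.1 122.1] locked expected [ 50.  144.3 122.4]
31.3667
[ 0.4 -0.6 -0.1]
tip px for q=1,1.1,1.2 [[585.0, 427.0], [589.0, 448.0], [591.0, 467.0]]
```

View pics/s5.png

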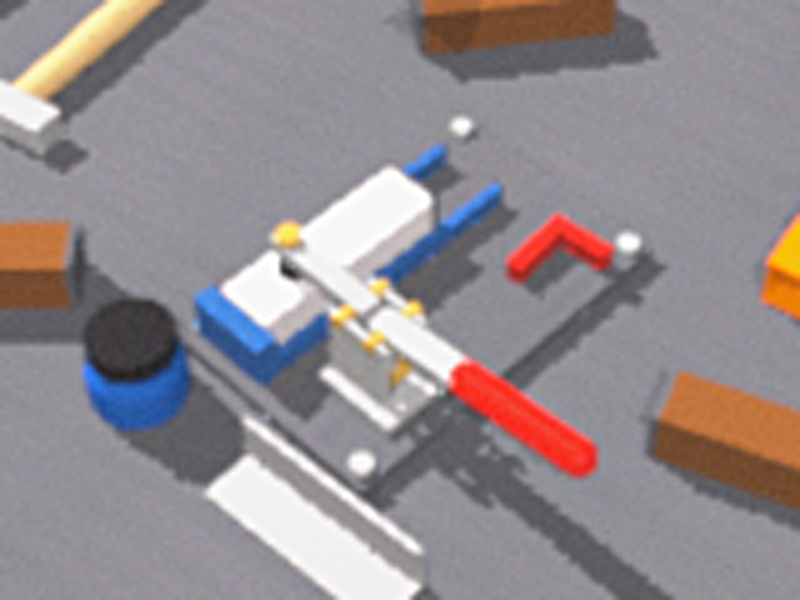

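The handle end at about (590,463) matches the locked prediction (591,467). The pad is on the tube, the tube is against the stop, and the magnet and the other bystanders in view look undisturbed. The arm is clear.

```bash
python3 -c "
from cell import env
env.hand_in(); print(env.get_clock())"
```

```text
the job is handed in; nothing more can be done
the job is handed in; nothing more can be done
```

I pushed the tube about 30 mm along its channel with closed fingertips until it met the blue stop. Then I swung the red handle over its dead point into lock, retreated clear above the fixture and handed the job in at about 31.5 s. The hand-in gives no verdict.

- **Tube against the stop:** three pushes (thresholds 12, 8 and 20 N) all stopped at the same fingertip position. A close wrist picture showed no gap. By my measurements the tube front computes to about 1.5 mm short of the stop face, which is within my measuring error. The force reading relaxed to near zero after each contact.
- **Handle locked:** a light guarded touch met the handle within 0.3 mm of its locked position. In the last picture, its end is within about 1 camera pixel of where it should be at 1.20 rad.
- **Pad on the tube:** the last picture shows it down on the tube, but I could not measure the pad force directly.
- **Clear of everything:** wrist force was near zero after the retreat. The magnet and the other bystanders visible in the last crop looked unmoved. The spray can and lamp were outside it, and the arm did not go near them.

No check failed.

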